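Push a watch-movement stand against the bench rail and close the jaw on it

ROBOT

A 6-joint arm with a two-finger parallel gripper is mounted at the origin on the work surface. World frame = base frame: x ahead of the robot, y to its left, z up, the work surface at z = 0. Lengths are in m, angles in rad, forces in N, time in s.
With the tool pointing down it reaches from about 0.375 to 0.925 m from the base axis. Payload 5.7 kg.
Tool frame: the origin (TCP) lies at the very end of the fingers, on their centre line; the grasp point (between the pads) lies 19 mm behind it (env.grasp_offset is the distance from the TCP to the grasp point, in m); z points along the fingers, y is the line along which they close (so a half turn about z gives the same grasp; the last joint's range is limited). The gripper opens to 88 mm and grips with 3 to 60 N. Pads are 20 mm wide; open, the fingers measure 115 mm over their backs; the gripper's body (75 mm by 178 mm) begins 61 mm behind the grasp point.
Start: joints at [-1.256, 0.359, 1.51, -0, 1.272, -0.115], TCP at [0.25, -0.545, 0.184] pointing down, gripper open.
Joint ranges: [-2.97, 2.97], [-1.01, 2.36], [0.21, 2.38], [-0.96, 4.11], [0.2, 2.71], [-2.98, 2.98]. Speed limits (rad/s): [2.39, 2.39, 3.14, 3.14, 3.14, 3.14].

INTERFACE

Orientations are given as a 3x3 rotation matrix whose columns are the frame's x, y, z axes.
In Python, from bench import env gives the robot as it stands.
- The arm moves only by the tool carry_out, never from a script. Its argument "motion" is a list of rows, each a list of 7 numbers: the opening, from -1 (shut) to 1 (fully open), then the shift along the tool's x, y, z as a fraction of full scale, then the turn, a rotation vector about the tool's x, y, z as a fraction of full scale. A call has 1 to 20 rows; each row is the pose to reach, as a shift and turn from the pose commanded when the call began, along the tool's axes at that moment; what a row does not reach only later rows make up. Full scale, the value 1, is 120 mm for a shift and 90 degrees for a turn. A row lasts 1/10 s, in which the tool goes at most 50 mm and 8.59 degrees, less where a joint would pass 70% of its speed; a pose out of reach is approached as far as the arm can. A call with a number of a shift or a turn outside -1 to 1 is refused whole. A call with a gripper value outside its range is refused whole. The fingers move at their own pace and stop on an object; "force" is the grip in N (left out, the last holds). Time passes only in rows, so rows that repeat a pose let the fingers close. It gives the time, the measured TCP pose, the force, the opening and the grip force at its end, in the units of the state.
- env.get_state(): the state, without advancing time (a new reading comes with each control period).
- env.snapshot(name): name is "scene" or "top" or "wrist"; returns a dict with "pixels" (384x512x3 uint8, red, green, blue), "vfov" (degrees; the focal length in pixels is half the picture's height over the tangent of half this angle, whatever the lens; pixels are square), "cx", "cy" (the principal point, pixels), "camera_from_world" (4x4, takes a point from world to camera coordinates); the wrist camera has in their place "tool_from_camera" (4x4, takes a point from camera to tool coordinates, whose origin is the TCP and whose axes are the flange's). Camera axes: x right, y down, z forward; pixel columns grow to the right and rows downward; lengths in m; the calibration is good to about 2 mm. A picture is of the moment at which its call begins: read the wrist's pose just before it. There is no depth.
- env.job_done(): hands the job in; it is judged then, once.
The state is a dict: "time_s": time; "joint_positions": joint angles; "joint_velocities": joint speeds; "tau": joint torques, N m; "position": TCP position; "tool_rot": TCP orientation; "wrist_force": force on the tool from outside, world axes, zero at the start; "torque": the same for the moment, N m; "grip_width": finger opening in m; "finger_force": force on a finger pad.
Only numpy, scipy, OpenCV 4.12 (cv2) and the standard library are available. Lean on these libraries where they do the work, as an engineer would, in place of code of your own. Each camera call takes 0.05 s, during which the arm holds its last target. There are 200 camera calls.

TASK

On the watchmaker's bench, push the square black stand with the small glass dome away from the robot, along the surface, until it sits flush against the front of the metal rail, in the space between the fixed end stop and the sliding jaw. Then push the sliding jaw along the rail towards the end stop until the stand is snug between stop and jaw, still flush against the rail. Push only: the stand must stay flat on the bench and never be lifted or tipped, and the other things around it must be left where they are.

Things in the scene. Friction and masses are not known exactly. Their poses are not given: they have to be found in the camera images.
- rail: aluminium rail fixed to the bench, 26 mm tall; place and yaw (to 14 deg) vary. Origin at bench level on its front face (nearest the robot); own x points away from the robot, y along the rail. Rail fills x 0..26, y -165..195 mm. A fixed aluminium end stop, 26 mm tall, stands in front of it at x -60..0, y -130..-100 mm
- corner (a point): bench-level inner corner of the rail's front face and the end stop's inner face; axes as rail. The seated stand's centre lies 40 mm from both faces: at x -40, y +40 mm from here
- jaw (a joint): steel jaw sliding on the rail: block x -60..0 mm, 30 mm along the rail, top at 34 mm, over the rail a brass screw (top at 46 mm). Value = travel in m towards the end stop: 0 = open; gap between jaw and stop inner faces = 0.200 - value. Starts at 0 to 0.03, about 0.12 when snug on the stand, limit 0.15. About 2 N friction, no spring: stays where left
- jaw_outer (a point): centre of the jaw's outer end face, the face to push (60 mm wide, away from the end stop), 15 mm above the bench, 30 mm in front of the rail's front face; axes as rail, push towards -y
- stand: loose black base 80 x 80 x 20 mm under a fixed glass dome (62 mm across), brass knob top at 66 mm; 0.22 to 0.45 kg. Origin under its centre, axes square to its sides. Its centre starts 123 to 160 mm in front of the rail's face and 60 to 115 mm along the rail from the stop's inner face, turned up to 20 deg, so a straight push enters the space. Sliding it takes 1 to 4 N. Push the base's side
- loupe: bystander: black eyeglass loupe, round, 36 mm across, 30 mm tall; origin under its centre
- tweezers: bystander: brass tweezers lying flat, about 119 mm long along own x (about -60 to +59 mm), 10 mm wide, 6 mm high; origin on the underside near mid-length
- pot: bystander: small white plastic pot with lid, 32 mm across, 24 mm tall; origin under its centre
- holder: bystander: round black holder with a steel top, 48 mm across, 22 mm tall, behind the rail; origin under its centre
- driver: bystander: small screwdriver, 110 mm long, lying behind the rail; origin on the underside near mid-length, x along the tool
- jar: bystander: glass jar with steel lid, 52 mm across, 45 mm tall, out beyond the jaw; origin under its centre
- case_ring: bystander: steel watch-case ring, 42 mm across, 9 mm tall; origin under its centre
Things that resemble listed ones, but are neither listed nor needed, are in the scene too. Several things look just like the stand: the one meant starts farthest to the robot's right.

How it is judged:
On the way:
1. the stand is flush against the rail's front face, between the end stop and the still open jaw (x of stand in the frame of corner between -0.0435 and -0.035 m and (angle between the x axis of stand and the x axis of rail, either way round below 0.07 rad or angle between the x axis of stand and the y axis of rail, either way round below 0.07 rad) and y of stand in the frame of corner above 0.035 m and value of joint jaw below 0.1 m), for 0.2 s.
At the end, for the whole second after the job is handed in: the stand lies flat and at rest, within 3.5 mm of touching both the rail's front face and the end stop and turned less than 3 degrees from them, and the jaw is closed on it (joint above 0.1165) (x of stand in the frame of corner between -0.0435 and -0.035 m and (angle between the x axis of stand and the x axis of rail, either way round below 0.05 rad or angle between the x axis of stand and the y axis of rail, either way round below 0.05 rad) and y of stand in the frame of corner between 0.035 and 0.0435 m and value of joint jaw above 0.1165 m and height (world z) of stand below 0.003 m and angle between stand's own z axis and vertical below 0.03 rad and linear speed of stand below 0.01 m/s).
It fails at once if the stand is lifted off the bench by more than 6 mm (height (world z) of stand above 0.006 m).
It fails at once if the stand is tipped by more than 8 degrees (angle between stand's own z axis and vertical above 0.14 rad).
It fails at once if one of the bystanders is moved by more than 15 mm (distance of any of loupe, tweezers, pot, holder, driver, jar, case_ring from where it was at the start of the episode above 0.015 m).
It also fails if it takes over 54 s, if anything falls off the work surface, if the arm or the gripper's body presses on something with over 40 N, if the wrist force passes 120 N, or if a joint passes its speed limit or range.

## Working session

There is one attempt and no reset: what is moved stays moved. The work goes in short steps, Python scripts to look and compute and a tool call to move; the robot and the scene stay as the last step left them, time stands still between calls to the robot, and variables do not carry over. Pictures are saved under pics/ and viewed, at most 10 in all, crops included, and the job is handed in when it is done.

Besides the shell and the picture viewer there is one more tool, called after "Call:" as name(argument=value, ...), one argument or row to a line, values as JSON. carry_out: Moves the arm, as the interface text tells. Its arguments: {"type":"object","properties":{"motion":{"type":"array"},"force":{"type":"number"}},"required":["motion"]}

```bash
ls; mkdir -p pics
cat > h.py <<'E'
import numpy as np, cv2, json
from bench import env
def snap(n,f):
    st=env.get_state(); s=env.snapshot(n)
    cv2.imwrite(f'pics/{f}.png',cv2.cvtColor(np.asarray(s['pixels']),cv2.COLOR_RGB2BGR))
    if n=='wrist':
        T=np.eye(4);T[:3,:3]=np.array(st['tool_rot']);T[:3,3]=st['position']
        W=T@np.array(s['tool_from_camera'])
    else: W=np.linalg.inv(np.array(s['camera_from_world']))
    np.savez(f'pics/{f}.npz',W=W,vfov=s['vfov'],c=[s['cx'],s['cy']])
def ray(f,uv,z):
    d=np.load(f'pics/{f}.npz');W=d['W'];F=192/np.tan(np.radians(d['vfov'])/2)
    uv=np.atleast_2d(np.array(uv,float));r=np.c_[(uv-d['c'])/F,np.ones(len(uv))]@W[:3,:3].T
    o=W[:3,3];return o+r*((z-o[2])/r[:,2])[:,None]
def proj(f,P):
    d=np.load(f'pics/{f}.npz');W=np.linalg.inv(d['W']);F=192/np.tan(np.radians(d['vfov'])/2)
    p=np.atleast_2d(P)@W[:3,:3].T+W[:3,3];return p[:,:2]/p[:,2:]*F+d['c']
E
python3 - <<'E'
from h import *
np.set_printoptions(precision=3,suppress=True)
for n in('top','scene'):
    snap(n,n+'0'); print(n,np.load(f'pics/{n}0.npz')['W'],np.load(f'pics/{n}0.npz')['vfov'],np.load(f'pics/{n}0.npz')['c'])
print(env.get_state())
E
```

```text
pics
top [[ 0.023 -0.998  0.055  0.498]
 [-1.    -0.023  0.012  0.06 ]
 [-0.011 -0.056 -0.998  0.698]
 [ 0.     0.     0.     1.   ]] 57.726138572542325 [251.699 191.447]
scene [[-0.32   0.673 -0.667  1.147]
 [ 0.947  0.215 -0.237  0.245]
 [-0.017 -0.707 -0.707  0.655]
 [ 0.     0.     0.     1.   ]] 55.212974160843515 [255.889 194.805]
{'time_s': 0.1, 'joint_positions': array([-1.256,  0.359,  1.511,  0.   ,  1.272, -0.115]), 'joint_velocities': array([-0.002, -0.001, -0.002, -0.001, -0.   ,  0.   ]), 'tau': array([  0.001, -51.636, -27.141,   0.068,   0.028,  -0.   ]), 'position': array([ 0.25 , -0.545,  0.183]), 'tool_rot': array([[ 0.909,  0.417, -0.   ],
       [ 0.417, -0.909,  0.002],
       [ 0.   , -0.002, -1.   ]]), 'wrist_force': array([ 0.246, -1.268, -0.32 ]), 'torque': array([ 0.017,  0.031, -0.047]), 'finger_force': 0.0, 'grip_width': 0.08785172861707517}
```

View pics/top0.png

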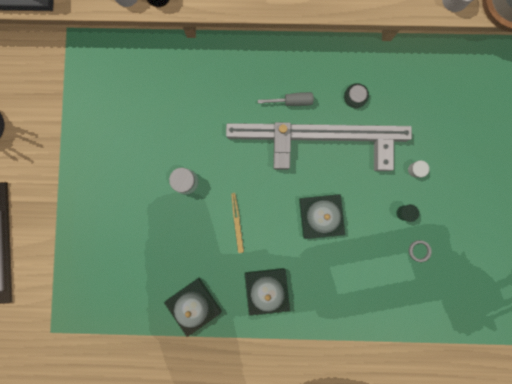

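View pics/scene0.png

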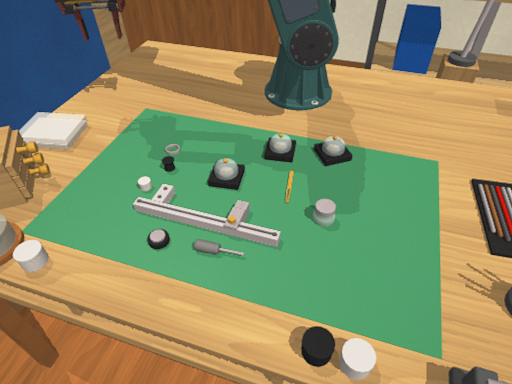

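The top view shows the right-most stand at (322,216), the rail from (228,131) to (411,132), the end stop at (385,155), the jaw at (283,148), the tweezers at (237,222) and the loupe at (408,213). The scene view agrees. Next I'll measure with masks.

Run:
```python
from h import *
np.set_printoptions(precision=4,suppress=True)
im=cv2.imread('pics/top0.png');hsv=cv2.cvtColor(im,cv2.COLOR_BGR2HSV)
# stand: dark
def big(m,seed):
    n,l,s,c=cv2.connectedComponentsWithStats(m.astype(np.uint8));b=l==l[seed[1],seed[0]]
    return max(cv2.findContours(b.astype(np.uint8),cv2.RETR_EXTERNAL,cv2.CHAIN_APPROX_NONE)[0],key=cv2.contourArea)
print(hsv[150,330],hsv[230,308],hsv[200,310],hsv[131,350])
ng=~((hsv[...,0]>60)&(hsv[...,0]<95)&(hsv[...,1]>90))
c=big(ng,(322,216));r=cv2.minAreaRect(c);print('stand px',r)
b=ray('top0',cv2.boxPoints(r),.02);print(b[:,:2],b.mean(0),[np.linalg.norm(b[i]-b[i-1]) for i in range(4)],np.degrees(np.arctan2(*(b[1]-b[0])[[1,0]])))
c=big(ng,(350,131)).reshape(-1,2);print('rail box',c.min(0),c.max(0))
# back edge and front edge via column scan
cols=np.arange(300,370)
bk=[];fr=[]
for u in cols:
    v=c[c[:,0]==u][:,1]; bk.append(v.min()-.5);fr.append(v.max()+.5)
for n,e,z in(('back',bk,.026),('front',fr,.026)):
    p=np.polyfit(cols,e,1);q=ray('top0',[[300,np.polyval(p,300)],[370,np.polyval(p,370)]],z);print(n,q[:,:2],np.degrees(np.arctan2(*(q[0]-q[1])[:2])))
# ends
print('ends',ray('top0',[[c[:,0].min()-.5,131],[c[:,0].max()+.5,132]],.026))
cr=im[90:260,210:440];cv2.imwrite('pics/crop0.png',cv2.resize(cr,None,fx=3.4,fy=3.4,interpolation=cv2.INTER_CUBIC))
```

```text
[ 69  81 144] [63 45 63] [65 46 66] [ 42  12 107]
stand px ((255.5, 191.5), (383.0, 511.0), 90.0)
[[ 0.9127  0.587 ]
 [ 0.9296 -0.4402]
 [ 0.1868 -0.4269]
 [ 0.1593  0.5389]] [0.5471 0.0647 0.02  ] [np.float64(0.7548728988816671), np.float64(1.0273777313873322), np.float64(0.7429678739392189), np.float64(0.96621205944041)] -89.05568824854777
rail box [0 0] [511 383]
back [[ 0.92   -0.0194]
 [ 0.9222 -0.1582]] -0.9433650270327207
front [[ 0.1775 -0.0309]
 [ 0.1812 -0.1614]] -1.627133046839922
ends [[ 0.6431  0.5663  0.026 ]
 [ 0.6618 -0.432   0.026 ]]
```

View pics/crop0.png

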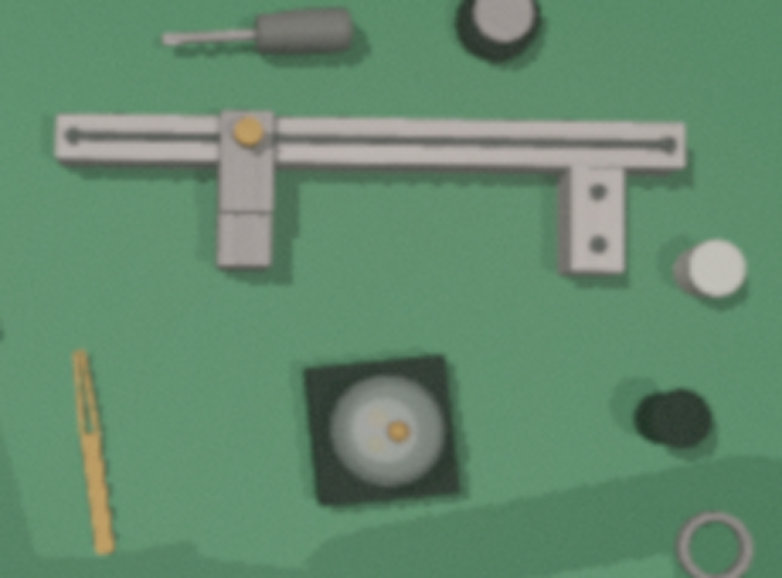

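```bash
cat >> h.py <<'E'
def comp(m,seed):
    m=cv2.morphologyEx(m.astype(np.uint8),cv2.MORPH_OPEN,np.ones((3,3),np.uint8))
    n,l,s,c=cv2.connectedComponentsWithStats(m);b=(l==l[seed[1],seed[0]]).astype(np.uint8)
    return max(cv2.findContours(b,cv2.RETR_EXTERNAL,cv2.CHAIN_APPROX_NONE)[0],key=cv2.contourArea)
def load(f):
    im=cv2.imread(f'pics/{f}.png');return im,cv2.cvtColor(im,cv2.COLOR_BGR2HSV)
E
python3 - <<'E'
from h import *
np.set_printoptions(precision=4,suppress=True)
im,hsv=load('top0')
m=(hsv[...,1]<62)
c=comp((m&(hsv[...,2]<85))|((np.hypot(*np.indices(m.shape)-np.array([216,324])[:,None,None])<16)),(322,216))
r=cv2.minAreaRect(c.astype(np.float32));print('stand px',r)
b=ray('top0',cv2.boxPoints(r),.02);print(b[:,:2],b.mean(0),[np.linalg.norm(b[i]-b[i-1]) for i in range(4)],np.degrees(np.arctan2(*(b[1]-b[0])[[1,0]])))
for u in(250,330,350): print(u,[(v,im[v,u].mean().round(),hsv[v,u,1]) for v in range(120,148)])
for v in (131,):
  print([(u,im[v,u].mean().round()) for u in list(range(222,232))+list(range(406,416))])
print('stop row158',[(u,im[158,u].mean().round(),hsv[158,u,1]) for u in range(368,400)])
print('jaw row158',[(u,im[158,u].mean().round(),hsv[158,u,1]) for u in range(268,298)])
E
```

```text
stand px ((321.9306945800781, 216.3069305419922), (39.801490783691406, 39.801490783691406), 84.2894058227539)
[[ 0.5241 -0.0266]
 [ 0.5335 -0.1033]
 [ 0.4572 -0.1116]
 [ 0.4477 -0.0354]] [ 0.4906 -0.0692  0.02  ] [np.float64(0.07685311201898051), np.float64(0.07727201084512311), np.float64(0.07681329750230335), np.float64(0.07677738926605875)] -82.97481316407203
250 [(120, np.float64(116.0), np.uint8(87)), (121, np.float64(116.0), np.uint8(89)), (122, np.float64(120.0), np.uint8(79)), (123, np.float64(138.0), np.uint8(40)), (124, np.float64(167.0), np.uint8(12)), (125, np.float64(176.0), np.uint8(14)), (126, np.float64(176.0), np.uint8(14)), (127, np.float64(170.0), np.uint8(16)), (128, np.float64(151.0), np.uint8(15)), (129, np.float64(110.0), np.uint8(11)), (130, np.float64(102.0), np.uint8(12)), (131, np.float64(134.0), np.uint8(13)), (132, np.float64(169.0), np.uint8(15)), (133, np.float64(177.0), np.uint8(14)), (134, np.float64(177.0), np.uint8(15)), (135, np.float64(174.0), np.uint8(13)), (136, np.float64(159.0), np.uint8(16)), (137, np.float64(115.0), np.uint8(13)), (138, np.f
[... 4940 characters left out ...]
at64(157.0), np.uint8(14)), (281, np.float64(157.0), np.uint8(14)), (282, np.float64(157.0), np.uint8(13)), (283, np.float64(156.0), np.uint8(14)), (284, np.float64(159.0), np.uint8(13)), (285, np.float64(159.0), np.uint8(14)), (286, np.float64(159.0), np.uint8(14)), (287, np.float64(161.0), np.uint8(12)), (288, np.float64(154.0), np.uint8(13)), (289, np.float64(131.0), np.uint8(17)), (290, np.float64(106.0), np.uint8(41)), (291, np.float64(95.0), np.uint8(70)), (292, np.float64(92.0), np.uint8(80)), (293, np.float64(91.0), np.uint8(80)), (294, np.float64(89.0), np.uint8(80)), (295, np.float64(91.0), np.uint8(78)), (296, np.float64(94.0), np.uint8(74)), (297, np.float64(98.0), np.uint8(81))]
```

Run:
```python
from h import *
np.set_printoptions(precision=4,suppress=True)
q=ray('top0',[[250,136.6],[330,137.65],[350,137.95],[250,123],[350,124.9]],.026);print(q)
ax=q[0]-q[2];ya=ax/np.linalg.norm(ax);yaw=np.degrees(np.arctan2(-ya[0],ya[1]));xa=np.array([ya[1],-ya[0],0]);print('yaw',yaw)
O=q[0]
f=lambda uv,z:[( (p-O)@xa,(p-O)@ya) for p in ray('top0',uv,z)]
print('stop in/out',f([[377.5,158],[393.2,158]],.026));print('jaw out/in',f([[273.9,158],[289.3,158]],.034));print('ends',f([[225.8,131],[411.2,132]],.026))
i=f([[377.5,158]],.026)[0][1]
C=O+ya*i;C[2]=0;print('corner',C)
s=np.array([.4906,-.0692,0]);d=s-C;print('stand in corner',d@xa,d@ya)
for n,uv,z in(('loupe',[408,213],.03),('pot',[421,169],.024),('tw',[[235,194],[241,252]],.006),('ring',[420,251],.009),('jar',[183,180],.045)): print(n,ray('top0',uv,z), f(np.atleast_2d(uv),z))
np.savez('fr.npz',C=C,xa=xa,ya=ya)
```

```text
[[ 0.6423  0.0736  0.026 ]
 [ 0.6435 -0.0819  0.026 ]
 [ 0.6437 -0.1207  0.026 ]
 [ 0.6691  0.0742  0.026 ]
 [ 0.6694 -0.1205  0.026 ]]
yaw 0.4158344243530541
stop in/out [(np.float64(-0.038462976663559044), np.float64(-0.24734720704601107)), (np.float64(-0.038030172892691824), np.float64(-0.27758595300995437))]
jaw out/in [(np.float64(-0.042556567238317786), np.float64(-0.04666119388346038)), (np.float64(-0.04213437387674485), np.float64(-0.07615862128037196))]
ends [(np.float64(0.01040094091394978), np.float64(0.04742508726400227)), (np.float64(0.013285900073549326), np.float64(-0.31269743882688794))]
corner [ 0.6441 -0.1737  0.    ]
stand in corner -0.1527158689786411 0.1056475206657608
loupe [[ 0.5007 -0.2308  0.03  ]] [(np.float64(-0.14375712029124113), np.float64(-0.3033774969186909))]
pot [[ 0.5863 -0.2586  0.024 ]] [(np.float64(-0.05837723629003861), np.float64(-0.33176947052562994))]
tw [[0.5306 0.1011 0.006 ]
 [0.4165 0.0864 0.006 ]] [(np.float64(-0.11148383318486817), np.float64(0.028353609895985375)), (np.float64(-0.2257213484914492), np.float64(0.014391250824757378))]
ring [[ 0.4273 -0.2631  0.009 ]] [(np.float64(-0.21741501706737548), np.float64(-0.33516038561469946))]
jar [[0.5529 0.1975 0.045 ]] [(np.float64(-0.08844078166518543), np.float64(0.12456779080818207))]
```

Call:
carry_out(
  motion=[
    [0,0.3,-0.3,0,0,0,0.09],
    [0,0.6,-0.6,0,0,0,0.18],
    [0,0.98,-1,0,0,0,0.269],
    [0,0.98,-1,0,0,0,0.269],
    [0,0.98,-1,0,0,0,0.269],
  ],
)

```text
time_s: 0.6
position: [0.3072, -0.3847, 0.1836]
tool_rot: [[1.0, 0.012, -0.0], [0.012, -1.0, 0.001], [-0.0, -0.001, -1.0]]
wrist_force: [0.1, -0.5, 0.9]
grip_width: 0.0514
finger_force: 0.0
```

Call:
carry_out(
  motion=[
    [0,0.2,-0.4,0,0,0,0],
    [0,0.4,-0.8,0,0,0,0],
    [0,0.5,-1,0,0,0,0],
    [0,0.5,-1,0,0,0,0],
  ],
)

```text
time_s: 1.0
position: [0.3671, -0.2652, 0.1837]
tool_rot: [[1.0, 0.012, 0.0], [0.012, -1.0, 0.001], [0.0, -0.001, -1.0]]
wrist_force: [-0.1, -0.6, -0.2]
grip_width: 0.0437
finger_force: 0.0
```

Call:
carry_out(
  motion=[
    [0,0.2,-0.4,0,0,0,0],
    [0,0.3,-0.7,0,0,0,0],
    [0,0.4,-1,0,0,0,0],
    [0,0.4,-1,0,0,0,0],
    [0,0.4,-1,0,0,0,0],
  ],
)

```text
time_s: 1.5
position: [0.4139, -0.1481, 0.1839]
tool_rot: [[1.0, 0.01, 0.0], [0.01, -1.0, -0.001], [0.0, 0.001, -1.0]]
wrist_force: [0.7, 0.1, 0.5]
grip_width: 0.0437
finger_force: 0.0
```

Call:
carry_out(
  motion=[
    [0,0,-0.3,0,0,0,0],
    [0,0,-0.65,0,0,0,0],
    [0,0,-0.65,0,0,0,0],
    [0,0,-0.65,0,0,0,0],
  ],
)

```text
time_s: 1.9
position: [0.4131, -0.0702, 0.1839]
tool_rot: [[1.0, 0.008, 0.001], [0.008, -1.0, -0.001], [0.0, 0.001, -1.0]]
wrist_force: [-0.4, -1.0, 0.2]
grip_width: 0.0439
finger_force: 0.0
```

Run:
```python
from h import *
np.set_printoptions(precision=4,suppress=True)
snap('wrist','w1'); d=np.load('pics/w1.npz');print(d['W'],d['vfov']);print(env.get_state()['position'])
f=np.load('fr.npz');C,xa,ya=f['C'],f['xa'],f['ya']
print('pred corner',proj('w1',[C,C+[0,0,.026],[.4906,-.0692,.02]]))
```

```text
[[ 0.0082 -0.9638 -0.2665  0.4873]
 [-1.     -0.0074 -0.0041 -0.0693]
 [ 0.002   0.2666 -0.9638  0.3853]
 [ 0.      0.      0.      1.    ]] 64.07211155458249
[ 0.4133 -0.0706  0.184 ]
pred corner [[350.5171 -45.1747]
 [358.5841 -57.532 ]
 [252.2394 102.2368]]
```

View pics/w1.png

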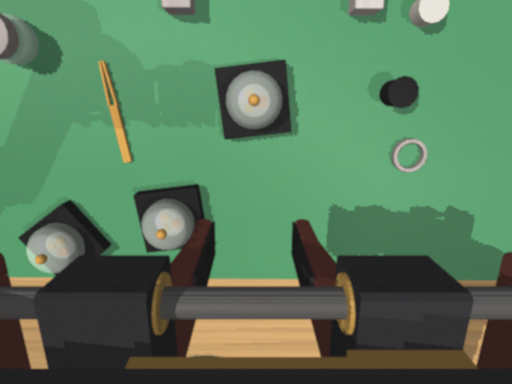

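The wrist view shows the target stand at (254,100), matching the predicted (252,102). The fingers are behind it and the spot below them is clear. I'll descend now.

Call:
carry_out(
  motion=[
    [0,0,0,0.35,0,0,0],
    [0,0,0,0.7,0,0,0],
    [0,0,0,1,0,0,0],
    [0,0,0,1,0,0,0],
  ],
)

```text
time_s: 2.35
position: [0.4093, -0.0694, 0.0605]
tool_rot: [[1.0, 0.005, -0.008], [0.005, -1.0, 0.002], [-0.008, -0.002, -1.0]]
wrist_force: [-0.0, 0.0, 0.5]
grip_width: 0.0439
finger_force: 0.0
```

Call:
carry_out(
  motion=[
    [0,0,0,0.2,0,0,0],
    [0,0,0,0.35,0,0,0],
    [0,0,0,0.45,0,0,0],
    [0,0,0,0.45,0,0,0],
    [0,0,0,0.45,0,0,0],
  ],
)

```text
time_s: 2.85
position: [0.4138, -0.0698, 0.0109]
tool_rot: [[1.0, 0.006, 0.001], [0.006, -1.0, -0.001], [0.001, 0.001, -1.0]]
wrist_force: [-0.6, -0.1, 2.2]
grip_width: 0.0439
finger_force: 0.0
```

Call:
carry_out(
  motion=[
    [0,0.05,0,0,0,0,0],
    [0,0.1,0,0,0,0,0],
    [0,0.15,0,0,0,0,0],
    [0,0.2,0,0,0,0,0],
    [0,0.25,0,0,0,0,0],
    [0,0.3,0,0,0,0,0],
    [0,0.35,0,0,0,0,0],
    [0,0.4,0,0,0,0,0],
    [0,0.45,0,0,0,0,0],
    [0,0.5,0,0,0,0,0],
    [0,0.55,0,0,0,0,0],
    [0,0.6,0,0,0,0,0],
    [0,0.65,0,0,0,0,0],
    [0,0.7,0,0,0,0,0],
    [0,0.75,0,0,0,0,0],
    [0,0.8,0,0,0,0,0],
    [0,0.85,0,0,0,0,0],
    [0,0.9,0,0,0,0,0],
    [0,0.95,0,0,0,0,0],
    [0,1,0,0,0,0,0],
  ],
)

```text
time_s: 4.85
position: [0.5311, -0.0671, 0.0096]
tool_rot: [[1.0, 0.007, -0.003], [0.007, -1.0, 0.001], [-0.003, -0.001, -1.0]]
wrist_force: [-7.2, -0.0, 6.6]
grip_width: 0.0438
finger_force: 4.1
```

Run:
```python
from h import *
snap('wrist','w2'); print(env.get_state()['position'],env.get_state()['wrist_force'])
```

```text
[ 0.53288789 -0.06726412  0.00978857] [-3.53789971  0.91153059  4.47852062]
```

View pics/w2.png

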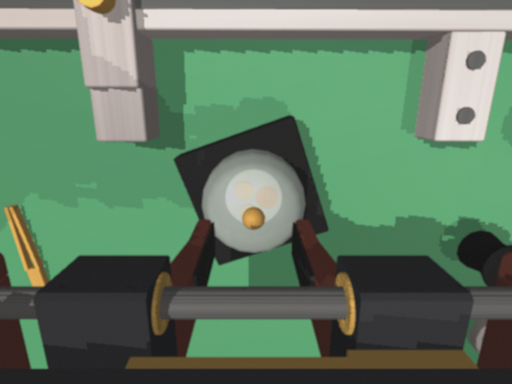

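The wrist view shows the stand twisted about 18° CCW. Its corners are near (177,160), (291,117), (326,230) and (220,262), its near-left corner sits between the fingers, and it is still short of the rail. I'll measure before correcting this.

Run:
```python
from h import *
np.set_printoptions(precision=4,suppress=True)
f=np.load('fr.npz');C,xa,ya=f['C'],f['xa'],f['ya']
fr=lambda P:np.c_[(P-C)@xa,(P-C)@ya]
q=ray('w2',[[177,160],[291,117],[326,230],[220,262]],.02);print(fr(q),fr(q).mean(0),[np.linalg.norm(q[i]-q[i-1]) for i in range(4)])
e=q[1]-q[0];print('ang',np.degrees(np.arctan2(*(q[0]-q[1])[:2]*[-1,1])))
print('rail edge',fr(ray('w2',[[200,34],[400,34]],.026)),'stop in',fr(ray('w2',[[436,135],[449,40]],.026)),'jaw',fr(ray('w2',[[93,90],[136,85]],.034)))
st=env.get_state();P=np.array(st['position']);print('tcp',fr(P[None]))
print('fingers px inner/outer',proj('w2',[P+[0.01,s*a,0] for s in(1,-1) for a in(.022,.036)]))
```

```text
[[-0.0711  0.1551]
 [-0.0448  0.0843]
 [-0.1185  0.0584]
 [-0.1424  0.1301]] [-0.0942  0.107 ] [np.float64(0.07550746670631134), np.float64(0.07549539535432295), np.float64(0.07814707767599122), np.float64(0.07559041704189401)]
ang 20.827243774364494
rail edge [[-0.0003  0.1364]
 [-0.0003  0.0269]] stop in [[-0.055  -0.0016]
 [-0.0033 -0.0004]] jaw [[-0.0299  0.1951]
 [-0.0273  0.1712]]
tcp [[-0.1104  0.1073]]
fingers px inner/outer [[221.1084 199.3916]
 [200.699  199.2432]
 [285.2215 199.8577]
 [305.6113 200.0059]]
```

Run:
```python
from h import *
snap('scene','s2')
a=cv2.imread('pics/w2.png')[100:290,150:360];b=cv2.imread('pics/s2.png')[120:260,130:340]
a=cv2.resize(a,(440,398),interpolation=cv2.INTER_CUBIC);b=cv2.resize(b,(360,240),interpolation=cv2.INTER_CUBIC)
o=np.zeros((398,800,3),np.uint8);o[:,:440]=a;o[:240,440:]=b
cv2.imwrite('pics/v2.png',o); print(proj('w2',[np.array(env.get_state()['position'])+[d,0,0] for d in(-.01,0,.01)]))
```

```text
[[252.97248849 226.74266266]
 [253.08063731 213.35752668]
 [253.19156095 199.62896306]]
```

View pics/v2.png

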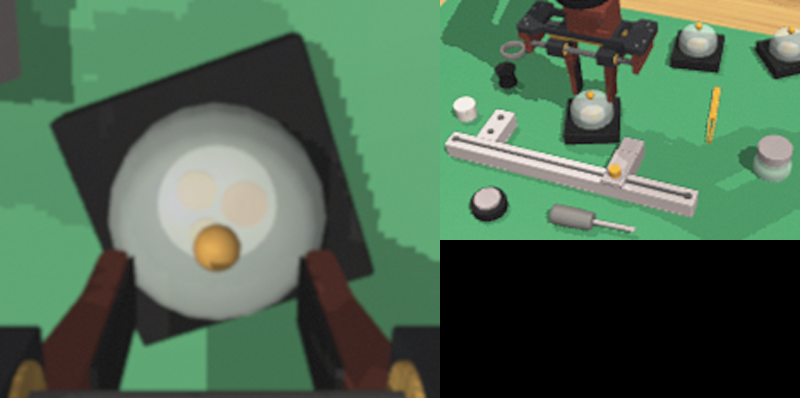

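The zoomed view shows both fingertips beside the dome, above the base, and looking too large to be at bench height. I suspect they sit higher than the TCP reading, so I'll check by triangulating.

Run:
```python
from h import *
np.set_printoptions(precision=4,suppress=True)
P=np.array(env.get_state()['position'])
for z in(.01,.03,.05): print(z,'L/R in scene',proj('s2',[[P[0],P[1]+.029,z],[P[0],P[1]-.029,z]]).round(0).tolist(), 'wrist inner front',proj('w2',[[P[0]+.01,P[1]+.022,z],[P[0]+.01,P[1]-.022,z]]).round(0).tolist())
# triangulate tip centre: wrist vs top
snap('top','t2');im=load('t2')[0]
im=cv2.imread('pics/s2.png')[90:240,180:280];cv2.imwrite('pics/v3.png',cv2.resize(im,(400,600),interpolation=cv2.INTER_CUBIC))
```

```text
0.01 L/R in scene [[232.0, 188.0], [211.0, 183.0]] wrist inner front [[221.0, 199.0], [285.0, 200.0]]
0.03 L/R in scene [[231.0, 182.0], [210.0, 177.0]] wrist inner front [[218.0, 209.0], [289.0, 210.0]]
0.05 L/R in scene [[231.0, 176.0], [209.0, 171.0]] wrist inner front [[214.0, 221.0], [292.0, 221.0]]
```

View pics/v3.png

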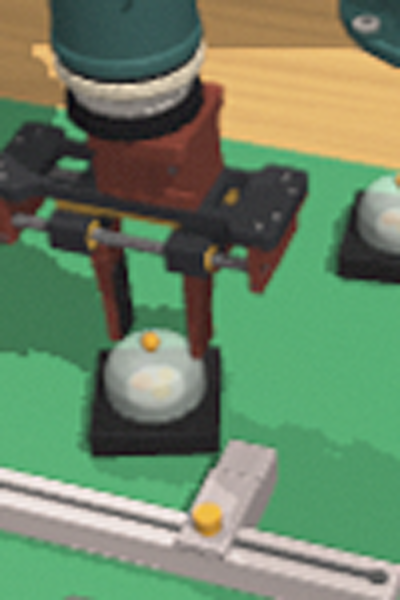

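The tips match a height of about 0.05 m in both views: scene finger bottoms at about (210,174) and (230,179), wrist tips at rows 221-222. So the real fingers end about 40 mm short of the reported TCP, and they were pushing the dome. I'll back off, shift right and lower by that amount, watching the force.

Call:
carry_out(
  motion=[
    [0,-0.15,0,0,0,0,0],
    [0,-0.35,0,0,0,0,0],
    [0,-0.55,0.135,0,0,0,0],
    [0,-0.55,0.135,0,0,0,0],
    [0,-0.55,0.135,0,0,0,0],
    [0,-0.55,0.135,0.08,0,0,0],
    [0,-0.55,0.135,0.16,0,0,0],
    [0,-0.55,0.135,0.2,0,0,0],
    [0,-0.55,0.135,0.2,0,0,0],
  ],
)

```text
time_s: 5.9
position: [0.4662, -0.0839, -0.0154]
tool_rot: [[1.0, 0.008, -0.002], [0.008, -1.0, 0.001], [-0.002, -0.001, -1.0]]
wrist_force: [-0.3, 0.3, -0.4]
grip_width: 0.0439
finger_force: 0.0
```

Call:
carry_out(
  motion=[
    [0,0,0,0.04,0,0,0],
    [0,0,0,0.08,0,0,0],
    [0,0,0,0.1,0,0,0],
    [0,0,0,0.1,0,0,0],
  ],
)

```text
time_s: 6.3
position: [0.4664, -0.0842, -0.0266]
tool_rot: [[1.0, 0.007, -0.001], [0.007, -1.0, 0.0], [-0.001, -0.0, -1.0]]
wrist_force: [0.5, 0.0, 0.1]
grip_width: 0.0438
finger_force: 0.0
```

Run:
```python
from h import *
np.set_printoptions(precision=4,suppress=True)
snap('wrist','w3');snap('scene','s3');st=env.get_state();P=np.array(st['position']);print(P,st['wrist_force'])
f=np.load('fr.npz');C,xa,ya=f['C'],f['xa'],f['ya'];print((P-C)@xa,(P-C)@ya)
a=cv2.imread('pics/w3.png');b=cv2.imread('pics/s3.png')[70:230,150:310]
o=np.zeros((600,800,3),np.uint8);o[:300,:400]=cv2.resize(a,(400,300));o[:,400:][:400]=cv2.resize(b,(400,400),interpolation=cv2.INTER_CUBIC)
cv2.imwrite('pics/v4.png',o)
```

```text
[ 0.4667 -0.0843 -0.0262] [-0.0902  0.075  -0.3062]
-0.17671388962980755 0.09067627986221817
```

View pics/v4.png

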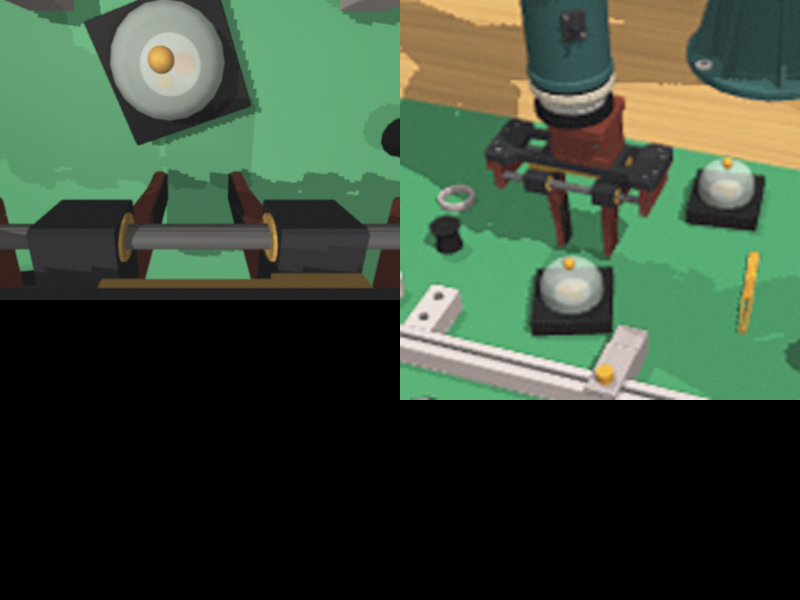

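The fingers are now free behind the stand with the TCP below zero and no contact, which confirms the offset. The stand's near corners are at about (175,186) and (320,134) in the wrist frame. I'll measure it with a mask.

```bash
cat >> h.py <<'E'
def stand(f,show=True):
    """pose of stand in corner frame from dark base mask + dome filled by hull; top view or wrist"""
    im,hsv=load(f);g=np.load('fr.npz');C,xa,ya=g['C'],g['xa'],g['ya']
    m=((hsv[...,2]<75)&(hsv[...,1]<75)).astype(np.uint8)
    m=cv2.morphologyEx(m,cv2.MORPH_OPEN,np.ones((3,3),np.uint8))
    best=None
    for c in cv2.findContours(m,cv2.RETR_LIST,cv2.CHAIN_APPROX_NONE)[0]:
        if len(c)<40: continue
        p=ray(f,c.reshape(-1,2),.02);q=np.c_[(p-C)@xa,(p-C)@ya].astype(np.float32)
        r=cv2.minAreaRect(q)
        if .068<min(r[1]) and max(r[1])<.088 and -.25<r[0][0]<0 and 0<r[0][1]<.17:
            a=(r[2]+45)%90-45
            print(f,'centre',np.round(r[0],4),'size',np.round(r[1],4),'turn deg',round(a,2)); best=r
    if best is None: print('none')
    return best
E
python3 - <<'E'
from h import *
stand('w3');stand('top0');stand('t2')
E
```

```text
w3 centre [-0.0929  0.1069] size [0.0791 0.0787] turn deg 19.41
top0 centre [-0.1526  0.1057] size [0.0773 0.0784] turn deg 7.05
none
```

Call:
carry_out(
  motion=[
    [0,0,0,0.03,0,0,0],
    [0,0.05,0,0.03,0,0,0],
    [0,0.1,0,0.03,0,0,0],
    [0,0.15,0,0.03,0,0,0],
    [0,0.2,0,0.03,0,0,0],
    [0,0.23,0,0.03,0,0,0],
    [0,0.26,0,0.03,0,0,0],
    [0,0.29,0,0.03,0,0,0],
    [0,0.32,0,0.03,0,0,0],
    [0,0.35,0,0.03,0,0,0],
    [0,0.38,0,0.03,0,0,0],
    [0,0.41,0,0.03,0,0,0],
    [0,0.44,0,0.03,0,0,0],
    [0,0.44,0,0.03,0,0,0],
  ],
)

```text
time_s: 7.8
position: [0.5207, -0.0842, -0.0297]
tool_rot: [[1.0, 0.007, 0.001], [0.007, -1.0, -0.0], [0.001, 0.0, -1.0]]
wrist_force: [-0.0, 0.3, -0.0]
grip_width: 0.0437
finger_force: 0.0
```

Run:
```python
from h import *
snap('wrist','w4');snap('top','t4');stand('w4');stand('t4');st=env.get_state();P=np.array(st['position'])
g=np.load('fr.npz');print((P-g['C'])@g['xa'],(P-g['C'])@g['ya'],st['wrist_force'])
```

```text
w4 centre [-0.0675  0.1027] size [0.0701 0.0702] turn deg 38.43
none
-0.12288845721682339 0.09038489626481207 [1.09636596 0.30205401 0.51145117]
```

View pics/w4.png

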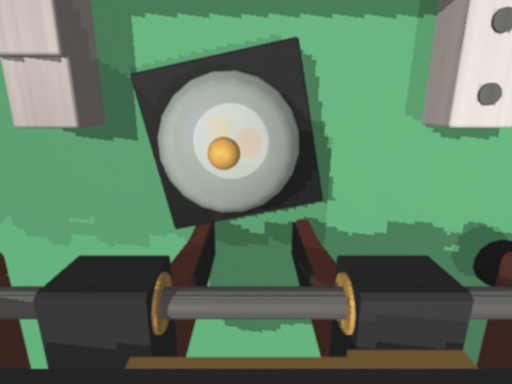

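The wrist view shows the stand's corners at (134,74), (298,38), (322,200) and (176,228). The turn is down to about 11° and the left finger is on the base's near edge. I'll keep pushing slowly.

Call:
carry_out(
  motion=[
    [0,0.03,0,0,0,0,0],
    [0,0.06,0,0,0,0,0],
    [0,0.09,0,0,0,0,0],
    [0,0.12,0,0,0,0,0],
    [0,0.15,0,0,0,0,0],
    [0,0.18,0,0,0,0,0],
    [0,0.2,0,0,0,0,0],
    [0,0.2,0,0,0,0,0],
  ],
)

```text
time_s: 8.7
position: [0.5449, -0.0841, -0.0298]
tool_rot: [[1.0, 0.007, 0.002], [0.007, -1.0, -0.0], [0.002, 0.0, -1.0]]
wrist_force: [0.4, 0.2, -0.2]
grip_width: 0.0439
finger_force: 0.2
```

```bash
cat >> h.py <<'E'
def lines(f):
    """base sides in wrist view, corner frame: fit the far (towards rail) and right edges of the dark region"""
    im,hsv=load(f);g=np.load('fr.npz');C,xa,ya=g['C'],g['xa'],g['ya']
    m=((hsv[...,2]<75)&(hsv[...,1]<75)).astype(np.uint8);m[205:]=0
    m=cv2.morphologyEx(m,cv2.MORPH_OPEN,np.ones((5,5),np.uint8))
    c=max(cv2.findContours(m,cv2.RETR_EXTERNAL,cv2.CHAIN_APPROX_NONE)[0],key=cv2.contourArea).reshape(-1,2)
    p=ray(f,c,.02);q=np.c_[(p-C)@xa,(p-C)@ya]
    ok=(c[:,1]<200)&(c[:,1]>2);q=q[ok]
    h=cv2.convexHull(q.astype(np.float32)).reshape(-1,2)
    out=[]
    for i in range(len(h)):
        a,b=h[i-1],h[i];L=np.linalg.norm(b-a)
        if L>.012: out.append((a.round(4).tolist(),b.round(4).tolist(),round(float((np.degrees(np.arctan2(b[1]-a[1],b[0]-a[0]))+45)%90-45),1)))
    return out
E
python3 - <<'E'
from h import *
snap('wrist','w5');st=env.get_state();P=np.array(st['position'])
print(*lines('w4'),sep='\n');print();print(*lines('w5'),sep='\n')
g=np.load('fr.npz');print((P-g['C'])@g['xa'],(P-g['C'])@g['ya'],st['wrist_force'])
E
```

```text
([-0.020500000566244125, 0.07900000363588333], [-0.0340999998152256, 0.1459999978542328], 11.5)
([-0.039900001138448715, 0.14659999310970306], [-0.07090000063180923, 0.13989999890327454], 12.2)
([-0.07240000367164612, 0.13950000703334808], [-0.09529999643564224, 0.08209999650716782], -21.7)
([-0.09529999643564224, 0.08209999650716782], [-0.09529999643564224, 0.0551999993622303], -0.0)
([-0.08780000358819962, 0.05609999969601631], [-0.02850000001490116, 0.06830000132322311], 11.6)

([-0.0038999998942017555, 0.06270000338554382], [-0.004399999976158142, 0.07559999823570251], 1.9)
([-0.004399999976158142, 0.07559999823570251], [-0.006500000134110451, 0.1266999989748001], 2.4)
([-0.015300000086426735, 0.1348000019788742], [-0.03889999911189079, 0.13379999995231628], 2.4)
([-0.03889999911189079, 0.13379999995231628], [-0.05999999865889549, 0.13289999961853027], 2.5)
([-0.07109999656677246, 0.12129999697208405], [-0.07109999656677246, 0.06909999996423721], -0.0)
([-0.07109999656677246, 0.06909999996423721], [-0.07109999656677246, 0.054099999368190765], -0.0)
([-0.07109999656677246, 0.054099999368190765], [-0.05889999866485596, 0.05429999902844429], 1.1)
([-0.05889999866485596, 0.05429999902844429], [-0.015699999406933784, 0.0560000017285347], 2.3)
-0.09850240316625644 0.09029007475896321 [ 0.22072008 -0.2772398  -0.88562572]
```

Call:
carry_out(
  motion=[
    [0,0.02,0,0,0,0,0],
    [0,0.03,0,0,0,0,0],
    [0,0.04,0,0,0,0,0],
    [0,0.05,0,0,0,0,0],
    [0,0.06,0,0,0,0,0],
    [0,0.07,0,0,0,0,0],
    [0,0.07,0,0,0,0,0],
  ],
)

```text
time_s: 9.45
position: [0.5525, -0.0839, -0.0299]
tool_rot: [[1.0, 0.007, 0.001], [0.007, -1.0, -0.0], [0.001, 0.0, -1.0]]
wrist_force: [-2.5, -0.7, -0.7]
grip_width: 0.0442
finger_force: 0.9
```

Run:
```python
from h import *
snap('wrist','w6');st=env.get_state();P=np.array(st['position'])
print(*lines('w6'),sep='\n')
g=np.load('fr.npz');print((P-g['C'])@g['xa'],(P-g['C'])@g['ya'],st['wrist_force'])
```

```text
([-0.0052999998442828655, 0.13230000436306], [-0.06120000034570694, 0.13199999928474426], 0.3)
([-0.0632999986410141, 0.12030000239610672], [-0.06340000033378601, 0.053700000047683716], -0.0)
([-0.05959999933838844, 0.05339999869465828], [-0.0017999999690800905, 0.053300000727176666], -0.1)
([0.0012000000569969416, 0.06780000030994415], [0.0012000000569969416, 0.10090000182390213], 0.0)
([0.0012000000569969416, 0.10090000182390213], [0.0012000000569969416, 0.12759999930858612], 0.0)
-0.09087555424998091 0.090476773371958 [-1.76586485 -1.1158241  -0.78356592]
```

Call:
carry_out(
  motion=[
    [0,0.01,0,0,0,0,0],
    [0,0.015,0,0,0,0,0],
    [0,0.02,0,0,0,0,0],
    [0,0.02,0,0,0,0,0],
    [0,0.02,0,0,0,0,0],
  ],
)

```text
time_s: 10.0
position: [0.5524, -0.0839, -0.0299]
tool_rot: [[1.0, 0.008, -0.003], [0.008, -1.0, -0.0], [-0.003, -0.0, -1.0]]
wrist_force: [-6.5, -1.9, 5.1]
grip_width: 0.044
finger_force: 3.5
```

The stand is stalled against the rail at 6.5 N and square to it, so it is flush. Now I'll retreat, lift, shut the fingers and go to the jaw's outer face.

Call:
carry_out(
  motion=[
    [0,-0.1,0,0,0,0,0],
    [0,-0.2,0,0,0,0,0],
    [0,-0.2,0,-0.2,0,0,0],
    [-1,-0.2,0,-0.45,0,0,0],
    [-1,-0.2,0,-0.65,0,0,0],
    [-1,-0.2,-0.35,-0.65,0,0,0],
    [-1,-0.2,-0.7,-0.65,0,0,0],
    [-1,-0.2,-1,-0.65,0,0,0],
    [-1,-0.2,-1,-0.65,0,0,0],
    [-1,-0.2,-1,-0.65,0,0,0],
  ],
)

```text
time_s: 11.0
position: [0.5293, 0.0365, 0.0483]
tool_rot: [[1.0, 0.009, 0.001], [0.009, -1.0, -0.0], [0.001, 0.0, -1.0]]
wrist_force: [0.1, 0.1, -0.3]
grip_width: 0.0004
finger_force: 0.0
```

Call:
carry_out(
  motion=[
    [-1,0,-0.2,0,0,0,0],
    [-1,0.35,-0.2,0,0,0,0],
    [-1,0.71,-0.2,0,0,0,0],
    [-1,0.71,-0.2,0,0,0,0],
    [-1,0.71,-0.2,0,0,0,0],
  ],
)

```text
time_s: 11.5
position: [0.6152, 0.0591, 0.0478]
tool_rot: [[1.0, 0.006, 0.0], [0.006, -1.0, -0.0], [0.0, 0.0, -1.0]]
wrist_force: [0.1, 0.4, -0.5]
grip_width: 0.0004
finger_force: 0.0
```

Run:
```python
from h import *
snap('wrist','w7');st=env.get_state();P=np.array(st['position'])
g=np.load('fr.npz');print(P,(P-g['C'])@g['xa'],(P-g['C'])@g['ya'],st['wrist_force'],st['grip_width'])
C,xa,ya=g['C'],g['xa'],g['ya']
print('expected stand knob/jaw outer px',proj('w7',[C-.04*xa+.093*ya+[0,0,.06],C-.06*xa+.201*ya+[0,0,.034],C+.201*ya+[0,0,.034]]))
```

```text
[0.61357423 0.05938312 0.04760964] -0.02881167448029493 0.23333475612509652 [ 0.14804484 -0.28603781  0.44376327] 0.0003330449743431235
expected stand knob/jaw outer px [[461.73559383 239.57472889]
 [294.4652105  249.48107164]
 [297.36243904 173.14331412]]
```

View pics/w7.png

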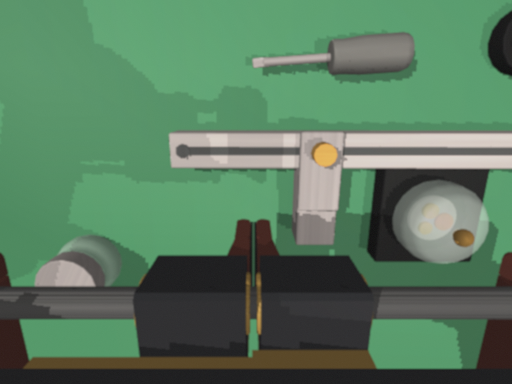

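The wrist view shows the shut fingers clear of the jaw's outer edge (col ~296, as predicted) and the stand flush against the rail at right. I'll descend.

Call:
carry_out(
  motion=[
    [-1,0,0,0.25,0,0,0],
    [-1,0,0,0.45,0,0,0],
    [-1,0,0,0.55,0,0,0],
    [-1,0,0,0.62,0,0,0],
    [-1,0,0,0.62,0,0,0],
  ],
)

```text
time_s: 12.05
position: [0.6132, 0.0605, -0.0269]
tool_rot: [[1.0, 0.007, -0.002], [0.007, -1.0, 0.0], [-0.002, -0.0, -1.0]]
wrist_force: [-0.5, 0.3, 0.3]
grip_width: 0.0001
finger_force: 0.0
```

Call:
carry_out(
  motion=[
    [-1,0,0.06,0,0,0,0],
    [-1,0,0.12,0,0,0,0],
    [-1,0,0.18,0,0,0,0],
    [-1,0,0.23,0,0,0,0],
    [-1,0,0.28,0,0,0,0],
    [-1,0,0.33,0,0,0,0],
    [-1,0,0.38,0,0,0,0],
    [-1,0,0.43,0,0,0,0],
    [-1,0,0.48,0,0,0,0],
    [-1,0,0.53,0,0,0,0],
    [-1,0,0.57,0,0,0,0],
    [-1,0,0.61,0,0,0,0],
    [-1,0,0.64,0,0,0,0],
    [-1,0,0.64,0,0,0,0],
  ],
)

```text
time_s: 13.45
position: [0.6151, -0.0166, -0.0262]
tool_rot: [[1.0, 0.007, 0.0], [0.007, -1.0, -0.0], [0.0, 0.0, -1.0]]
wrist_force: [0.5, 1.5, 0.1]
grip_width: 0.0005
finger_force: 0.7
```

Run:
```python
from h import *
snap('wrist','w8');st=env.get_state();P=np.array(st['position'])
g=np.load('fr.npz');print(P,(P-g['C'])@g['xa'],(P-g['C'])@g['ya'],st['wrist_force'])
im,hsv=load('w8')
print([(u,int(im[190,u].mean()),int(hsv[190,u,1])) for u in range(260,420,3)])
```

```text
[ 0.61485412 -0.01660609 -0.0263444 ] -0.028083315586948987 0.15733825958776754 [ 0.377009   -0.08781321  0.55486023]
[(260, 202, 23), (263, 202, 23), (266, 201, 24), (269, 179, 23), (272, 152, 21), (275, 168, 23), (278, 172, 21), (281, 174, 21), (284, 174, 20), (287, 171, 23), (290, 152, 22), (293, 147, 51), (296, 137, 154), (299, 136, 156), (302, 136, 155), (305, 136, 155), (308, 135, 157), (311, 136, 154), (314, 136, 154), (317, 136, 154), (320, 135, 155), (323, 126, 140), (326, 101, 22), (329, 102, 19), (332, 99, 20), (335, 115, 21), (338, 123, 22), (341, 180, 22), (344, 179, 22), (347, 179, 23), (350, 179, 22), (353, 178, 23), (356, 192, 24), (359, 201, 25), (362, 202, 24), (365, 202, 24), (368, 201, 23), (371, 202, 24), (374, 202, 22), (377, 201, 24), (380, 201, 24), (383, 201, 22), (386, 200, 24), (389, 201, 23), (392, 200, 22), (395, 200, 23), (398, 200, 22), (401, 199, 22), (404, 199, 22), (407, 199, 23), (410, 199, 22), (413, 199, 22), (416, 199, 22), (419, 199, 22)]
```

Call:
carry_out(
  motion=[
    [-1,0,0.03,0,0,0,0],
    [-1,0,0.06,0,0,0,0],
    [-1,0,0.09,0,0,0,0],
    [-1,0,0.12,0,0,0,0],
    [-1,0,0.15,0,0,0,0],
    [-1,0,0.18,0,0,0,0],
    [-1,0,0.21,0,0,0,0],
    [-1,0,0.24,0,0,0,0],
    [-1,0,0.24,0,0,0,0],
  ],
)

```text
time_s: 14.4
position: [0.6149, -0.0449, -0.0264]
tool_rot: [[1.0, 0.007, -0.001], [0.007, -1.0, 0.0], [-0.001, -0.0, -1.0]]
wrist_force: [0.6, 2.6, 1.1]
grip_width: 0.0005
finger_force: 1.5
```

Call:
carry_out(
  motion=[
    [-1,0,0.015,0,0,0,0],
    [-1,0,0.03,0,0,0,0],
    [-1,0,0.03,0,0,0,0],
  ],
)

```text
time_s: 14.7
position: [0.615, -0.0482, -0.0264]
tool_rot: [[1.0, 0.007, -0.001], [0.007, -1.0, 0.0], [-0.001, -0.0, -1.0]]
wrist_force: [0.7, 4.5, 1.8]
grip_width: 0.0008
finger_force: 2.1
```

Run:
```python
from h import *
snap('wrist','w9');snap('top','t9');st=env.get_state();P=np.array(st['position'])
g=np.load('fr.npz');print(P,(P-g['C'])@g['xa'],(P-g['C'])@g['ya'],st['wrist_force'])
```

```text
[ 0.61494162 -0.04822142 -0.02636717] -0.02822527311509907 0.1257231282644366 [0.26136844 4.25046439 0.882844  ]
```

Nearly snug. I'll push on in small steps until it stalls.

Call:
carry_out(
  motion=[
    [-1,0,0.01,0,0,0,0],
    [-1,0,0.02,0,0,0,0],
    [-1,0,0.03,0,0,0,0],
    [-1,0,0.04,0,0,0,0],
    [-1,0,0.04,0,0,0,0],
  ],
)

```text
time_s: 15.3
position: [0.6149, -0.0531, -0.0264]
tool_rot: [[1.0, 0.007, -0.001], [0.007, -1.0, 0.0], [-0.001, -0.0, -1.0]]
wrist_force: [0.7, 5.3, 0.2]
grip_width: 0.0001
finger_force: 2.2
```

Call:
carry_out(
  motion=[
    [-1,0,0.01,0,0,0,0],
    [-1,0,0.02,0,0,0,0],
    [-1,0,0.02,0,0,0,0],
  ],
)

```text
time_s: 15.6
position: [0.615, -0.0555, -0.0264]
tool_rot: [[1.0, 0.007, -0.001], [0.007, -1.0, 0.0], [-0.001, -0.0, -1.0]]
wrist_force: [-0.1, 5.5, 1.6]
grip_width: 0.0002
finger_force: 2.4
```

Run:
```python
from h import *
np.set_printoptions(precision=4,suppress=True)
snap('wrist','w10')
g=np.load('fr.npz');C,xa,ya=g['C'],g['xa'],g['ya'];im,hsv=load('w10')
# sample along rail-parallel lines on horizontal planes, report colour transitions
def scan(x,z,y0,y1):
    ys=np.arange(y0,y1,.001);P=np.array([C+x*xa+y*ya+[0,0,z] for y in ys]);uv=proj('w10',P)
    v=cv2.remap(im,uv[:,0].astype(np.float32).reshape(1,-1),uv[:,1].astype(np.float32).reshape(1,-1),cv2.INTER_LINEAR)[0]
    print(x,z,[(round(float(y)*1000),*map(int,c)) for y,c in zip(ys,v)][::2])
scan(-.012,.034,.07,.125)
scan(-.012,.02,-.006,.086)
print('visible',proj('w10',[C-.012*xa+.1*ya,C-.06*xa+.1*ya]))
```

```text
-0.012 0.034 [(70, 27, 25, 26), (72, 25, 25, 25), (74, 29, 31, 30), (76, 26, 26, 26), (78, 25, 24, 24), (80, 116, 119, 126), (82, 110, 112, 119), (84, 103, 106, 112), (86, 142, 146, 154), (88, 142, 146, 155), (90, 137, 142, 151), (92, 139, 144, 153), (94, 120, 124, 130), (96, 118, 121, 129), (98, 101, 104, 109), (100, 106, 109, 115), (102, 150, 155, 165), (104, 165, 169, 180), (106, 157, 163, 172), (108, 157, 162, 172), (110, 56, 60, 77), (112, 33, 38, 66), (114, 33, 38, 66), (116, 32, 38, 65), (118, 40, 50, 36), (120, 31, 35, 57), (122, 33, 38, 65), (124, 32, 38, 66)]
-0.012 0.02 [(-6, 156, 161, 171), (-4, 106, 109, 115), (-2, 111, 115, 122), (0, 47, 48, 49), (2, 42, 43, 43), (4, 41, 42, 41), (6, 41, 42, 41), (8, 41, 42, 42), (10, 41, 42, 42), (12, 40, 42, 42), (14, 42, 42, 42), (16, 40, 42, 42), (18, 41, 42, 43), (20, 42, 43, 43), (22, 43, 44, 44), (24, 58, 61, 59), (26, 73, 77, 74), (28, 76, 80, 76), (30, 77, 82, 77), (32, 80, 84, 79), (34, 80, 85, 81), (36, 81, 86, 81), (38, 83, 87, 82), (40, 84, 88, 84), (42, 85, 90, 86), (44, 86, 91, 86), (46, 86, 91, 86), (48, 86, 91, 86), (50, 82, 86, 82), (52, 54, 56, 54), (54, 34, 34, 35), (56, 33, 33, 33), (58, 34, 35, 34), (60, 34, 34, 34), (62, 33, 34, 34), (64, 33, 33, 33), (66, 36, 36, 37), (68, 35, 35, 35), (70, 34, 33, 34), (72, 25, 26, 26), (74, 24, 25, 24), (76, 119, 123, 130), (78, 149, 153, 162), (80, 147, 151, 161), (82, 141, 145, 154), (84, 142, 146, 156)]
visible [[283.4129 205.4965]
 [281.4278 276.5223]]
```

Call:
carry_out(
  motion=[
    [-1,0,0.015,0,0,0,0],
    [-1,0,0.03,0,0,0,0],
    [-1,0,0.045,0,0,0,0],
    [-1,0,0.06,0,0,0,0],
    [-1,0,0.06,0,0,0,0],
  ],
)

```text
time_s: 16.15
position: [0.6149, -0.0553, -0.0263]
tool_rot: [[1.0, 0.004, -0.001], [0.004, -1.0, 0.01], [-0.001, -0.01, -1.0]]
wrist_force: [2.6, 32.0, 4.5]
grip_width: 0.0002
finger_force: 16.1
```

Stalled at 32 N, so it is snug. I'll back off, rise and check the stand.

Call:
carry_out(
  motion=[
    [-1,0,-0.1,0,0,0,0],
    [-1,0,-0.25,0,0,0,0],
    [-1,0,-0.25,-0.3,0,0,0],
    [-1,0,-0.25,-0.65,0,0,0],
    [-1,0,-0.25,-1,0,0,0],
    [-1,-0.35,-0.25,-1,0,0,0],
    [-1,-0.7,-0.25,-1,0,0,0],
    [-1,-1,-0.25,-1,0,0,0],
    [-1,-1,-0.25,-1,0,0,0],
    [-1,-1,-0.25,-1,0,0,0],
  ],
)

```text
time_s: 17.15
position: [0.4948, -0.0341, 0.094]
tool_rot: [[1.0, 0.007, 0.0], [0.007, -1.0, -0.001], [0.0, 0.001, -1.0]]
wrist_force: [0.9, 0.8, 0.0]
grip_width: 0.0005
finger_force: 0.0
```

Run:
```python
from h import *
np.set_printoptions(precision=4,suppress=True)
snap('wrist','w11');snap('top','t11')
g=np.load('fr.npz');C,xa,ya=g['C'],g['xa'],g['ya'];st=env.get_state();P=np.array(st['position']);print((P-C)@xa,(P-C)@ya,P[2])
for f in('w11','t11'):
    im,hsv=load(f)
    def edge(o,d,z,a,b,thr,n=''):
        t=np.arange(a,b,.0005);uv=proj(f,[C+o+s*d+[0,0,z] for s in t]).astype(np.float32)
        v=cv2.remap(im,uv[:,0].reshape(1,-1),uv[:,1].reshape(1,-1),cv2.INTER_LINEAR)[0].mean(1)
        k=np.flatnonzero(np.diff((v>thr).astype(int)));return [round(float(t[i])*1000,1) for i in k]
    print(f,'far/near x edges at z=.02:')
    for y in(.012,.068): print(y,edge(y*ya,xa,.02,-.1,.012,65))
    for x in(-.07,-.012): print('y edges x',x,edge(x*xa,ya,.02,-.015,.1,65))
    print('jaw z=.034',edge(-.03*xa,ya,.034,.06,.13,80))
b=cv2.imread('pics/w11.png')
```

```text
-0.14618909751470122 0.14056355612831556 0.09416340451660653
w11 far/near x edges at z=.02:
0.012 [-79.0, -62.5, -9.0, 1.0, 7.0]
0.068 [-78.5, -46.0, -29.5, 1.0, 7.0]
y edges x -0.07 [-1.0, 82.5]
y edges x -0.012 [-0.5, 8.0, 55.5, 75.0]
jaw z=.034 [70.5, 80.0]
t11 far/near x edges at z=.02:
0.012 []
0.068 []
y edges x -0.07 [52.5, 56.0, 86.0]
y edges x -0.012 [80.5, 87.5, 97.5]
jaw z=.034 [73.5, 113.5]
```

Measured seating: base x edges -79 to +1 mm, y edges -1 to about 80 mm, turn about 0.5°, jaw face at 80 mm. All of it is within tolerance, so I'll hand in.

```bash
python3 -c "
from bench import env
print(env.job_done())"
```

```text
the job is handed in; nothing more can be done
None
```

I handed the job in with the stand flush against the rail, snug between the end stop and the closed jaw (turned about 0.5° by my measurements); no verdict was shown, and the first push caught the dome instead of the base and twisted the stand, which I corrected.

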